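Pop the add-on weight out of its ring holder

ROBOT

A 7-joint arm with a two-finger parallel gripper is mounted at the origin on the work surface. World frame = base frame: x ahead of the robot, y to its left, z up, the work surface at z = 0. Lengths are in m, angles in rad, forces in N, time in s.
With the tool pointing down it reaches from about 0.4 to 0.85 m from the base axis. Payload 10.4 kg.
Tool frame: the origin (TCP) lies at the very end of the fingers, on their centre line; the grasp point (between the pads) lies 19 mm behind it (manip.grip_depth is the distance from the TCP to the grasp point, in m); z points along the fingers, y is the direction in which the jaws open and shut (so a half turn about z gives the same grasp; the last joint's range is limited). The gripper opens to 85 mm and grips with 20 to 120 N. Pads are 22 mm wide; open, the fingers measure 114 mm over their backs; the gripper's body (76 mm by 85 mm) begins 54 mm behind the grasp point. The pads swing forward as they close: fully open they stand 13 mm farther back than shut.
Start: joints at [1.097, 0.332, -0.065, 1.46, 0.022, 1.35, -0.088], TCP at [0.272, -0.563, 0.196] pointing down, gripper open.
Joint ranges: [-2.6, 2.6], [-0.5, 2.12], [-1.47, 1.34], [0.16, 2.42], [-1.27, 4.41], [0.06, 2.06], [-2.6, 2.6]. Speed limits (rad/s): [2.22, 2.22, 2.79, 2.79, 3.14, 3.14, 3.14].

INTERFACE

Orientations are given as a unit quaternion [x, y, z, w].
In Python, from workcell import manip gives the robot as it stands.
- The arm moves only by the tool step_arm, never from a script. Its argument "motion" is a list of rows, each a list of 6 numbers: the shift along the tool's x, y, z in mm, then the turn, a rotation vector about the tool's x, y, z in degrees. A call has 1 to 20 rows; each row shifts and turns the pose as measured when the row begins, along the tool's axes as they then stand; what a row does not reach is not made up. A row lasts 1/8 s, in which the tool goes at most 62.5 mm and 10.7 degrees, less where a joint would pass 70% of its speed; a pose out of reach is approached as far as the arm can. A call with a gripper value outside its range is refused whole. "jaw" is the finger opening in mm, from 0 to 85.4, set as the call begins (left out, the last holds). The fingers move at their own pace and stop on an object; "force" is the grip in N (left out, the last holds). Time passes only in rows, so rows that do not move let the fingers close. It gives the time, the measured TCP pose, the force and the opening at its end, in the units of the state.
- manip.get_obs(): the state, without advancing time (a new reading comes with each control period).
- manip.camera(name): name is "scene" or "top" or "wrist"; returns the picture (384x512x3 uint8, blue, green, red); there is no depth.
- manip.camera_info(name): a dict with "camera_matrix" (3x3 intrinsics, pixels), "R" (3x3) and "t" (3): a world point X has camera coordinates R X + t. Camera axes: x right, y down, z forward; pixel columns grow to the right and rows downward; lengths in m; the calibration is good to about 2 mm. A picture is of the moment at which its call begins: read the wrist's pose just before it. camera_info takes no time and is no camera call; for the wrist camera it gives the pose at the moment of the call.
- manip.hand_in(): hands the job in, once; it reports no verdict.
The state is a dict: "clock": time; "joint_pos": joint angles; "joint_velocities": joint speeds; "tau": joint torques, N m; "position": TCP position; "ee_rot": TCP orientation; "ft_force": force on the tool from outside, world axes, zero at the start; "torque": the same for the moment, N m; "grip_width": opening from 0.0 (shut) to 1.0 (fully open).
Only numpy, scipy, OpenCV 4.12 (cv2) and the standard library are available. Lean on these libraries where they do the work, as an engineer would, in place of code of your own. Each camera call takes 0.05 s, during which the arm holds its last target.

TASK

The small steel add-on weight sits sunk in the ring of its holder: press the holder's lever all the way down so that the weight is pushed up through the ring from below. Then take the weight from above and lower it, without dropping it, flat onto the round rubber mat, so that all of it lies on the mat, and let go. Leave the two dumbbells and the bowl where they are.

Things in the scene. Friction and masses are not known exactly. Their poses are not given: they have to be found in the camera images.
- weight_center (a point): Centre (half-way up) of the loose add-on weight: a plain steel disc, 60 mm in diameter and 28 mm thick, about 0.55 kg, its z along the disc's axis. At the start it lies in the ring's 63 mm bore with its top 2 mm below the ring's rim, so it cannot be gripped there. With the lever fully down it stands level, 25 mm higher, its top 23 mm above the rim and 5 mm of it still in the ring.
- holder: Fixed holder: black block 110 x 110 mm and 45 mm high with an upright aluminium ring on its top, 96 mm outside diameter, 63 mm bore, rim 75 mm above the underside. A lifter under the weight comes up out of the block. Origin: centre of the underside, on the ring's axis; z up; the lever sticks out on the -x side.
- lever (a joint): Angle of the holder's lever, rad: 0 as it starts (sloping up 0.25 rad away from the holder), 0.35 fully down at its stop. It lifts the weight in proportion, 25 mm in all. The stiff pivot lets it stay where it is left, also under the weight; pressing takes about 10 to 14 N at the pad. Its pivot lies at x = -62 mm, z = 50 mm in the holder's frame and turns about the holder's y axis.
- lever_pad (a point): Middle of the top face of the lever's black rubber pad (50 mm along the lever, 60 mm across, 8 mm thick), 85 mm from the pivot, 143 mm out from the ring's axis; about 75 mm above the tiles at the start and 45.5 mm with the lever fully down.
- mat: Fixed round black rubber mat lying on the tiles, 160 mm in diameter, 8 mm thick. Origin: centre of its underside.
- dumbbell0: Chrome mini dumbbell, bystander, 180 mm long along its x, hexagonal heads 52 mm across flats, lying on the 40 mm high tiled step beyond the work. Origin: middle of its underside.
- dumbbell1: The other chrome mini dumbbell, same shape, on the same step. Origin: middle of its underside.
- bowl: White ceramic bowl, bystander, 116 mm in diameter, 50 mm high, between holder and mat; a blue ball of 52 mm diameter lies in it, its top about 60 mm above the tiles. Origin: centre of the underside.
Mind the look-alikes: they are no part of the job. Several things look just like the mat: the one meant starts farthest from the robot's base.

How it is judged:
On the way:
1. the lever is pressed down and the weight stands raised in the ring by at least 18 mm (value of joint lever above 0.26 rad and z of weight_center in the frame of holder between 0.077 and 0.09 m and horizontal distance between weight_center and holder below 0.008 m), for 0.2 s.
At the end, for the whole second after the job is handed in: The weight lies flat (within 0.12 rad) on the mat, its centre within 52 mm of the mat's centre so that all of it is on the mat, at rest and released (horizontal distance between weight_center and mat below 0.052 m and z of weight_center in the frame of mat between 0.018 and 0.026 m and angle between the z axis of weight_center and the z axis of mat, either way round below 0.12 rad and linear speed of weight below 0.02 m/s); the robot touches nothing.
It fails at once if the weight is dropped or slammed onto the mat (faster than 0.6 m/s just above it: a fall of about 2 cm) (horizontal distance between weight_center and mat below 0.11 m and z of weight_center in the frame of mat below 0.045 m and linear speed of weight above 0.6 m/s).
It fails at once if a dumbbell or the bowl is moved by more than 25 mm (distance of any of dumbbell0, dumbbell1, bowl from where it was at the start of the episode above 0.025 m).
It also fails if it takes over 56 s, if anything falls off the work surface, if the arm or the gripper's body presses on something with over 40 N, if the wrist force passes 120 N, or if a joint passes its speed limit or range.

## Working session

There is one attempt and no reset: what is moved stays moved. The work goes in short steps, Python scripts to look and compute and a tool call to move; the robot and the scene stay as the last step left them, time stands still between calls to the robot, and variables do not carry over. Pictures are saved under pics/ and viewed, and the job is handed in when it is done.

Besides the shell and the picture viewer there is one more tool, called after "Emit:" by a JSON object that holds its "name" and its "arguments", one argument or row to a line. step_arm: Moves the arm, as the interface text tells. Its arguments: {"type":"object","properties":{"motion":{"type":"array"},"jaw":{"type":"number"},"force":{"type":"number"}},"required":["motion"]}

```bash
mkdir -p pics; ls; python3 - <<'E'
from workcell import manip
import cv2
for n in ["scene","top","wrist"]:
    i=manip.camera_info(n); print(n,i["camera_matrix"],i["R"],i["t"])
    cv2.imwrite(f"pics/{n}0.png",manip.camera(n))
print(manip.get_obs())
E
```

```text
pics
scene [[477.69017611   0.         262.43295617]
 [  0.         477.69017611 187.75852162]
 [  0.           0.           1.        ]] [[ 0.7201756   0.69360417  0.01613555]
 [ 0.37889806 -0.37371807 -0.84662333]
 [-0.58119133  0.6158312  -0.53194791]] [-0.40185846 -0.17432762  1.56315875]
top [[468.43127128   0.         257.06207278]
 [  0.         468.43127128 190.68247405]
 [  0.           0.           1.        ]] [[ 0.02859264 -0.99887566  0.03781372]
 [-0.99132288 -0.03319138 -0.12718992]
 [ 0.128302   -0.03384891 -0.99115733]] [-0.07192442  0.59026024  1.04961595]
wrist [[272.37228061   0.         253.92948366]
 [  0.         272.37228061 189.51376742]
 [  0.           0.           1.        ]] [[ 0.43566002 -0.90010867 -0.00217559]
 [-0.86502527 -0.41934517  0.27546489]
 [-0.24886066 -0.1181271  -0.96130867]] [-0.6234201  -0.03593412  0.3800648 ]
{'clock': 0.15, 'joint_pos': array([ 1.09740896,  0.33270692, -0.06469364,  1.46071099,  0.02159009,
        1.34990812, -0.08848466]), 'joint_velocities': array([-0.0015536 , -0.00150322,  0.00019408, -0.00413523,  0.00107721,
        0.0003388 , -0.001526  ]), 'tau': array([-1.91356175e-04, -6.25829387e+01,  4.83134156e-02, -3.91851211e+01,
        1.62714795e-02,  7.48548919e-03,  4.00383590e-05]), 'position': array([ 0.27216145, -0.5622887 ,  0.19502892]), 'ee_rot': array([ 9.74703467e-01,  2.23501415e-01, -1.33758601e-04, -5.01801639e-04]), 'ft_force': array([-0.44859097, -0.11862464,  0.87095751]), 'torque': array([-0.05023213,  0.01550274,  0.02423611]), 'grip_width': 0.9979111182454865}
```

View pics/top0.png

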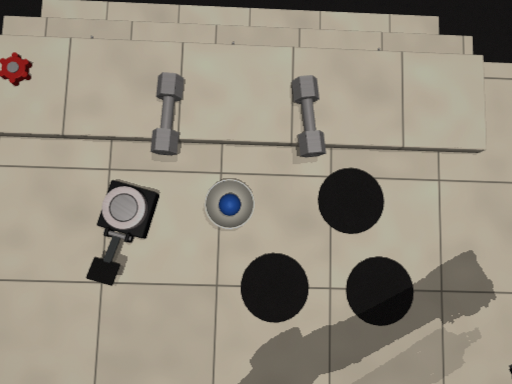

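View pics/scene0.png

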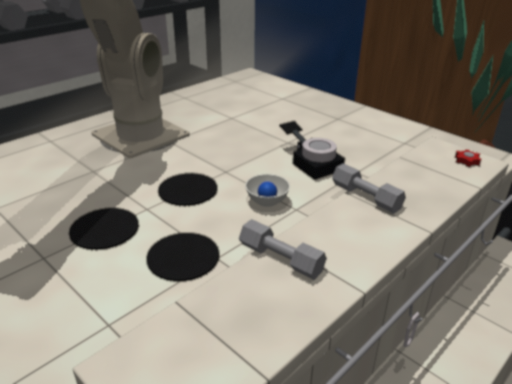

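View pics/wrist0.png

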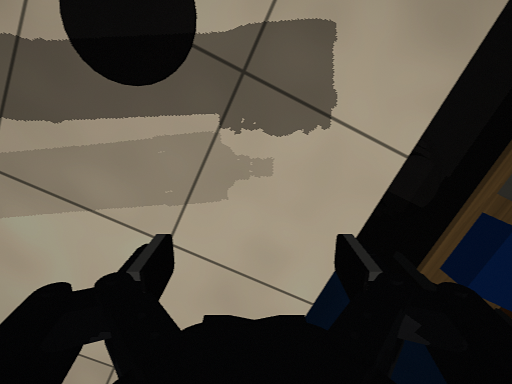

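The top view shows three black discs that could be the mat, at (351,201), (274,288) and (380,291). The ring with the weight is at (124,208), the lever pad at (103,271) and the bowl at (229,205). The dumbbells are at (168,113) and (308,116).

```bash
cat > h.py <<'E'
import numpy as np, cv2
from workcell import manip
def px2w(info,u,v,z):
    K=np.array(info["camera_matrix"]);R=np.array(info["R"]);t=np.array(info["t"]).ravel()
    d=R.T@np.linalg.solve(K,[u,v,1.]);c=-R.T@t
    return c+d*(z-c[2])/d[2]
def w2px(info,X):
    K=np.array(info["camera_matrix"]);p=K@(np.array(info["R"])@np.array(X)+np.array(info["t"]).ravel());return p[:2]/p[2]
E
python3 - <<'E'
from h import *
im=cv2.imread("pics/top0.png");i=manip.camera_info("top")
g=im.max(2)
n,l,s,c=cv2.connectedComponentsWithStats((g<35).astype(np.uint8))
for k in range(1,n):
    if s[k,4]>150:
        p=px2w(i,*c[k],0.008); print(s[k],c[k].round(1),p.round(4),np.hypot(*p[:2]).round(3))
for n_,u,v,z in [("ring",124,208,.075),("pad",103,271,.075),("bowl",229,205,.05),("db0a",171,86,.07),("db0b",166,141,.07),("db1a",305,89,.07),("db1b",311,143,.07)]:
    print(n_,px2w(i,u,v,z).round(4))
c=im[165:300,70:200];cv2.imwrite("pics/crop1.png",cv2.resize(c,None,fx=4.4,fy=4.4,interpolation=cv2.INTER_CUBIC))
c=im[140:340,220:430];cv2.imwrite("pics/crop2.png",cv2.resize(c,None,fx=2.8,fy=2.8,interpolation=cv2.INTER_CUBIC))
E
```

```text
[  0   0  42  34 688] [19.2  8.3] [1.03   0.5452 0.008 ] 1.165
[  97    0  415   63 6289] [409.4  16.1] [ 1.0568 -0.4294  0.008 ] 1.141
[ 318  169   65   64 3268] [350.3 200.5] [ 0.5799 -0.2794  0.008 ] 0.644
[ 98 181  61  61 782] [134.3 213.3] [0.5328 0.2328 0.008 ] 0.581
[ 241  254   67   68 3561] [274.1 287.4] [ 0.3702 -0.1009  0.008 ] 0.384
[ 347  257   66   69 3533] [379.3 290.9] [ 0.3685 -0.3487  0.008 ] 0.507
[ 87 258  33  27 577] [102.9 271. ] [0.3972 0.2965 0.008 ] 0.496
ring [0.5391 0.241  0.075 ]
pad [0.4006 0.2773 0.075 ]
bowl [0.5557 0.01   0.05  ]
db0a [0.825  0.1531 0.07  ]
db0b [0.695  0.1576 0.07  ]
db1a [ 0.8309 -0.1575  0.07  ]
db1b [ 0.7028 -0.1733  0.07  ]
```

View pics/crop1.png

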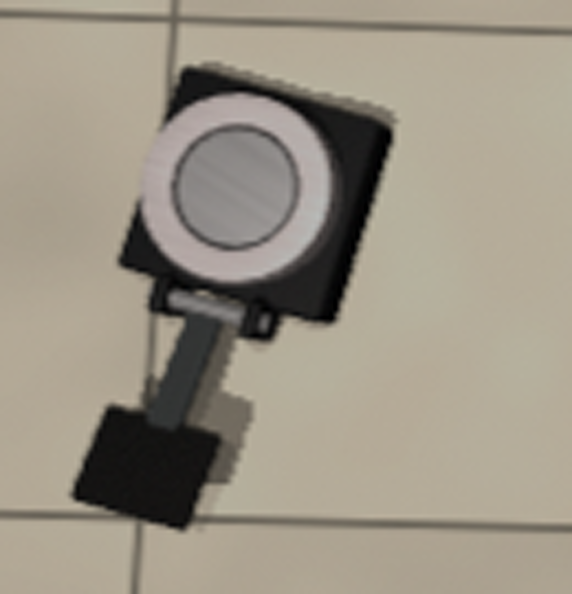

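View pics/crop2.png

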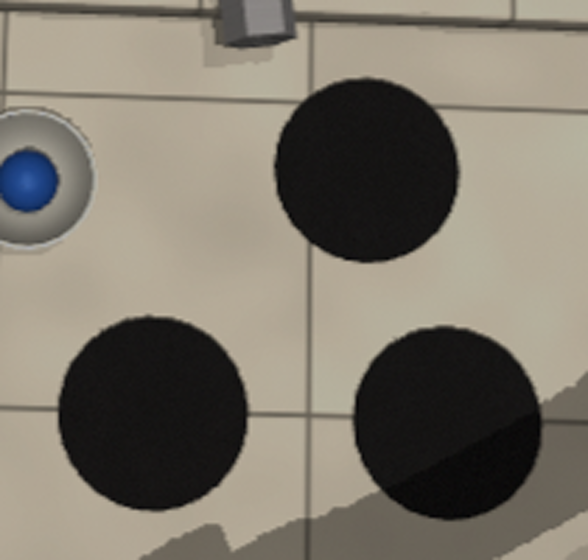

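The mat meant is the disc at pixel (351,201), world (0.580, -0.279). It is 0.64 m from the base, against 0.38 and 0.51 m for the other two. The measured ring-to-pad distance is 143 mm, which matches the description. Next I plan the move to above the pad.

```bash
cat >> h.py <<'E'
from scipy.spatial.transform import Rotation as Ro
def go(*pts):
    o=manip.get_obs();p=np.array(o["position"]);R=Ro.from_quat(o["ee_rot"]).as_matrix()
    print("t",o["clock"],"p",p.round(4),"F",np.round(o["ft_force"],1),"grip",round(o["grip_width"]*85.4,1),"yaw",np.degrees(np.arctan2(R[1,0],R[0,0])).round(2),"zt",R[:,2].round(4))
    for q in pts:
        print(q,(R.T@(np.array(q)-p)*1000).round(1)); p=np.array(q)
E
python3 -c "
from h import *
go((.47,-.1,.2),(.401,.277,.13))"
```

```text
t 0.15 p [ 0.2722 -0.5623  0.195 ] F [-0.4 -0.1  0.9] grip 85.2 yaw 25.83 zt [-5.e-04  9.e-04 -1.e+00]
(0.47, -0.1, 0.2) [ 379.5 -329.9   -4.6]
(0.401, 0.277, 0.13) [ 102.2 -369.3   70.4]
```

Emit:
{"name": "step_arm", "arguments": {
  "motion": [
    [38, -33, 0, 0, 0, 0],
    [38, -33, 0, 0, 0, 0],
    [38, -33, 0, 0, 0, 0],
    [38, -33, 0, 0, 0, 0],
    [38, -33, 0, 0, 0, 0],
    [38, -33, 0, 0, 0, 0],
    [38, -33, 0, 0, 0, 0],
    [38, -33, 0, 0, 0, 0],
    [38, -33, 0, 0, 0, 0],
    [38, -33, 0, 0, 0, 0],
    [10, -37, 0, 0, 0, 0],
    [10, -37, 0, 0, 0, 0],
    [10, -37, 0, 0, 0, 0],
    [10, -37, 0, 0, 0, 0],
    [10, -37, 0, 0, 0, 0]
  ],
  "jaw": 0,
  "force": 40
}}

```text
clock: 2.02
position: [0.4379, 0.1078, 0.1925]
ee_rot: [0.975, 0.221, -0.002, -0.001]
ft_force: [-0.2, -0.7, -0.6]
grip_width: 0.002
```

```bash
python3 -c "
from h import *
go((.401,.277,.13),(.401,.277,.09));print(manip.get_obs()['joint_pos'].round(2))"
```

```text
t 2.025 p [0.4379 0.1078 0.1925] F [-0.2 -0.7 -0.6] grip 0.1 yaw 25.55 zt [-0.0037  0.0014 -1.    ]
(0.401, 0.277, 0.13) [  39.9 -168.4   62.9]
(0.401, 0.277, 0.09) [ 0.1  0.1 40. ]
[ 0.38 -0.02 -0.7   1.86 -0.01  1.29 -1.44]
```

Emit:
{"name": "step_arm", "arguments": {
  "motion": [
    [8, -34, 12, 0, 0, 0],
    [8, -34, 12, 0, 0, 0],
    [8, -34, 12, 0, 0, 0],
    [8, -34, 12, 0, 0, 0],
    [8, -34, 12, 0, 0, 0],
    [0, 0, 0, 0, 0, 0]
  ]
}}

```text
clock: 2.78
position: [0.3972, 0.2859, 0.131]
ee_rot: [0.975, 0.223, -0.001, -0.001]
ft_force: [-0.8, -0.8, 0.1]
grip_width: -0.001
```

```bash
python3 -c "
from h import *
go((.401,.277,.08),(.401,.277,.044));print(manip.get_obs()['joint_pos'].round(2))
for n in ['wrist','top']: cv2.imwrite(f'pics/{n}1.png',manip.camera(n))
i=manip.camera_info('wrist')
print(w2px(i,(.5391,.241,.075)),w2px(i,(.4006,.2773,.075)))"
```

```text
t 2.775 p [0.3972 0.2859 0.131 ] F [-0.8 -0.8  0.1] grip -0.1 yaw 25.76 zt [-0.003   0.0013 -1.    ]
(0.401, 0.277, 0.08) [-0.4  9.8 50.9]
(0.401, 0.277, 0.044) [ 0.1  0.1 36. ]
[ 0.11  0.17 -0.89  1.86  0.14  1.18 -1.95]
[379.83868201  61.40100356] [261.92498507 193.44526748]
```

View pics/wrist1.png

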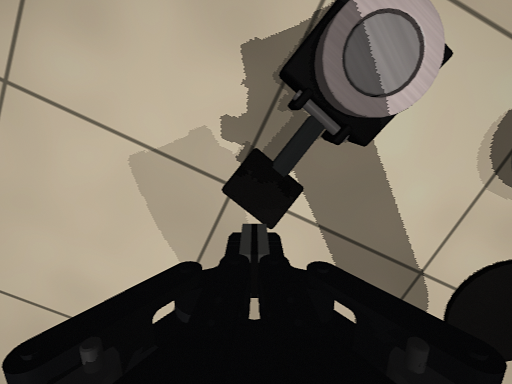

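The wrist view shows the pad at about (262,188) and the ring at about (383,57). Both are within a few pixels of the predictions, so I go down and press.

Emit:
{"name": "step_arm", "arguments": {
  "motion": [
    [0, 10, 15, 0, 0, 0],
    [0, 0, 18, 0, 0, 0],
    [0, 0, 18, 0, 0, 0],
    [0, 0, 10, 0, 0, 0],
    [0, 0, 8, 0, 0, 0],
    [0, 0, 6, 0, 0, 0]
  ]
}}

```text
clock: 3.62
position: [0.4048, 0.2702, 0.0511]
ee_rot: [0.976, 0.219, -0.001, 0.001]
ft_force: [1.1, 1.2, -0.5]
grip_width: -0.002
```

```bash
python3 -c "
from h import *
go((.401,.277,.044))"
```

```text
t 3.625 p [0.4048 0.2702 0.0511] F [ 1.1  1.2 -0.5] grip -0.1 yaw 25.25 zt [-0.0012 -0.0014 -1.    ]
(0.401, 0.277, 0.044) [-0.5 -7.7  7.1]
```

```bash
python3 -c "
from h import *
for n in ['wrist','scene']: cv2.imwrite(f'pics/{n}2.png',manip.camera(n))
a=cv2.imread('pics/scene2.png')[90:190,240:370];b=cv2.imread('pics/scene0.png')[90:190,240:370]
c=cv2.resize(np.hstack([b,a]),None,fx=3,fy=3,interpolation=cv2.INTER_CUBIC);cv2.imwrite('pics/s2.png',c)
go((.401,.277,.044))"
```

```text
t 3.725 p [0.4046 0.2701 0.0511] F [0.1 0.3 0.4] grip -0.1 yaw 25.25 zt [-0.0017 -0.0017 -1.    ]
(0.401, 0.277, 0.044) [-0.3 -7.8  7.1]
```

View pics/wrist2.png

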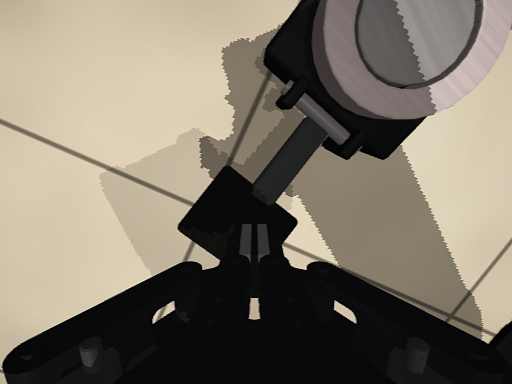

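View pics/s2.png

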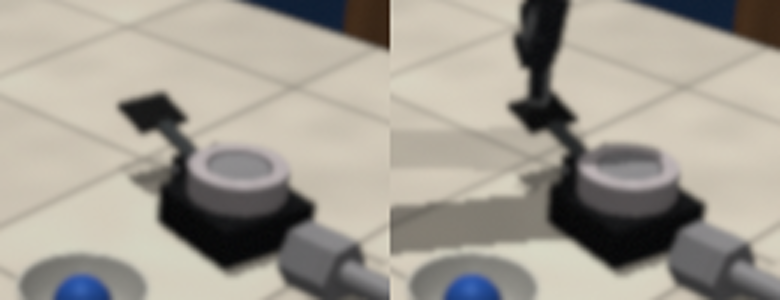

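The fingertips are over the pad, near its middle, but the force reads about 0. I keep pressing in small steps.

Emit:
{"name": "step_arm", "arguments": {
  "motion": [
    [0, -6, 0, 0, 0, 0],
    [0, 0, 4, 0, 0, 0],
    [0, 0, 4, 0, 0, 0]
  ]
}}

```text
clock: 4.1
position: [0.4025, 0.2767, 0.0438]
ee_rot: [0.976, 0.219, 0.0, 0.0]
ft_force: [-1.2, -0.0, 0.7]
grip_width: -0.001
```

```bash
python3 -c "
from h import *
go((.401,.277,.044))
for n in ['scene']: cv2.imwrite(f'pics/{n}3.png',manip.camera(n))
a=cv2.imread('pics/scene3.png')[90:190,270:370];b=cv2.imread('pics/scene0.png')[90:190,270:370]
c=cv2.resize(np.hstack([b,a]),None,fx=4,fy=4,interpolation=cv2.INTER_CUBIC);cv2.imwrite('pics/s3.png',c)"
```

```text
t 4.1 p [0.4025 0.2767 0.0438] F [-1.2 -0.   0.7] grip -0.1 yaw 25.27 zt [ 3.e-04 -7.e-04 -1.e+00]
(0.401, 0.277, 0.044) [-1.2 -0.9 -0.2]
```

View pics/s3.png

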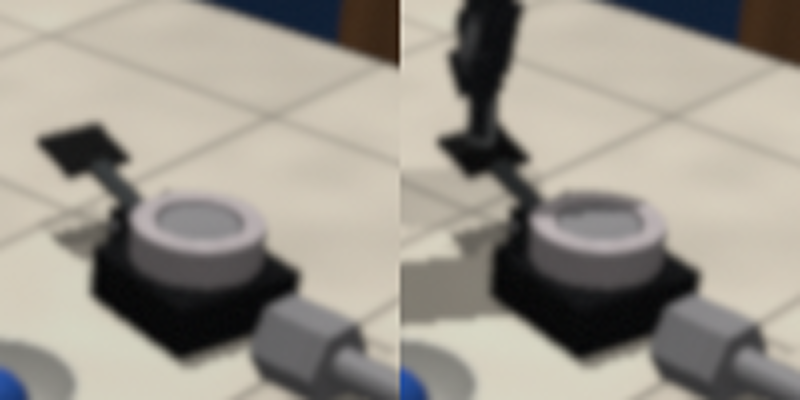

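```bash
python3 -c "
from h import *
i=manip.camera_info('scene')
def f(P): 
    p=w2px(i,P); return p.round(1),((p-[270,90])*4+[400,0]).round(0)
print('tcp',f((.4025,.2767,.0438)))
print('pad start',f((.4006,.2773,.075)),'down',f((.4006,.2773,.0455)), 'ring',f((.5391,.241,.075)))
j=manip.camera_info('wrist');print(w2px(j,manip.get_obs()['position']))
j=manip.camera_info('top');print(w2px(j,manip.get_obs()['position']))
im=manip.camera('top');cv2.imwrite('pics/t3.png',cv2.resize(im[165:300,70:200],None,fx=4.4,fy=4.4,interpolation=cv2.INTER_CUBIC))
im=manip.camera('wrist');cv2.imwrite('pics/w3.png',im)
"
```

```text
tcp (array([288.5, 135.2]), array([474., 181.]))
pad start (array([288.6, 125.8]), array([475., 143.])) down (array([288.2, 134.5]), array([473., 178.])) ring (array([316.9, 144.3]), array([587., 217.]))
[255.03052914 215.28635608]
[107.4328331  269.65901754]
```

View pics/w3.png

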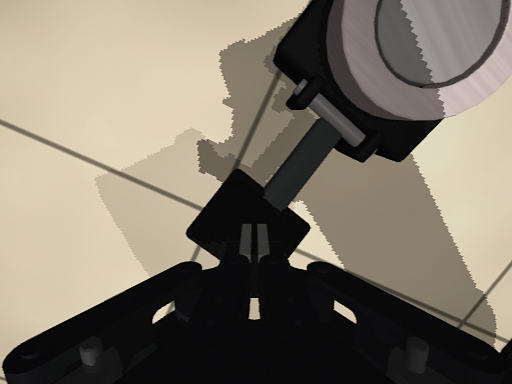

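View pics/t3.png

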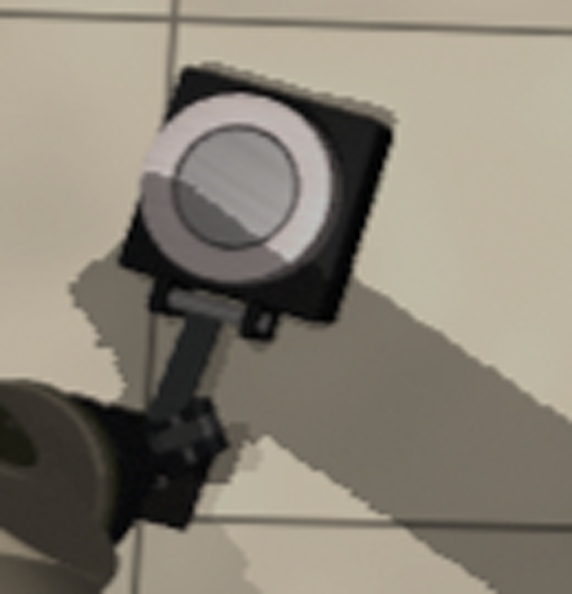

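```bash
python3 -c "
from h import *
T=manip.camera_info('top');S=manip.camera_info('scene');W=manip.camera_info('wrist')
def P(i): return np.array(i['camera_matrix'])@np.c_[np.array(i['R']),np.array(i['t']).ravel()]
def tri(a,pa,b,pb):
    X=cv2.triangulatePoints(P(a),P(b),np.array(pa,float).reshape(2,1),np.array(pb,float).reshape(2,1));return (X[:3]/X[3]).ravel().round(4)
print('pad',tri(T,(103.2,271.1),S,(291,127.2)),'ring',tri(T,(123.6,207.7),S,(319.7,144.5)))
print('camW',-(np.array(W['R']).T@W['t']))
print('start pad in wrist now',w2px(W,(.4006,.2773,.075)),w2px(W,(.4006,.2773,.0455)),'ring',w2px(W,(.5391,.241,.075)))
R=Ro.from_euler('z',-.256).as_matrix();
for th in (-.25,.1):
  for dx in(-.025,.025):
   for dy in (-.03,.03):
    d=85e-3+dx; x=-.062-d*np.cos(th); z=.05+d*np.sin(-th)+.004
    X=R@[x,dy,0]+[.5391,.241,z]; print(th,X.round(3),w2px(W,X).round(0))
go()
im=manip.camera('scene');cv2.imwrite('pics/s4.png',cv2.resize(im[90:150,265:345],None,fx=9,fy=9,interpolation=cv2.INTER_CUBIC))
"
```

```text
pad [0.4027 0.281  0.0692] ring [0.5425 0.2446 0.0737]
camW [0.46548856 0.30715584 0.22264723]
start pad in wrist now [252.84212876 236.48513046] [253.01722648 217.79578146] ring [443.31128532  28.49609997]
-0.25 [0.415 0.242 0.069] [314. 234.]
-0.25 [0.43  0.3   0.069] [239. 173.]
-0.25 [0.368 0.255 0.081] [264. 299.]
-0.25 [0.384 0.313 0.081] [184. 242.]
0.1 [0.414 0.243 0.048] [306. 223.]
0.1 [0.429 0.301 0.048] [239. 168.]
0.1 [0.366 0.255 0.043] [260. 268.]
0.1 [0.381 0.313 0.043] [195. 220.]
t 4.25 p [0.4022 0.2765 0.0437] F [0.5 0.1 0.3] grip 0.1 yaw 25.27 zt [-4.e-04 -9.e-04 -1.e+00]
```

View pics/s4.png

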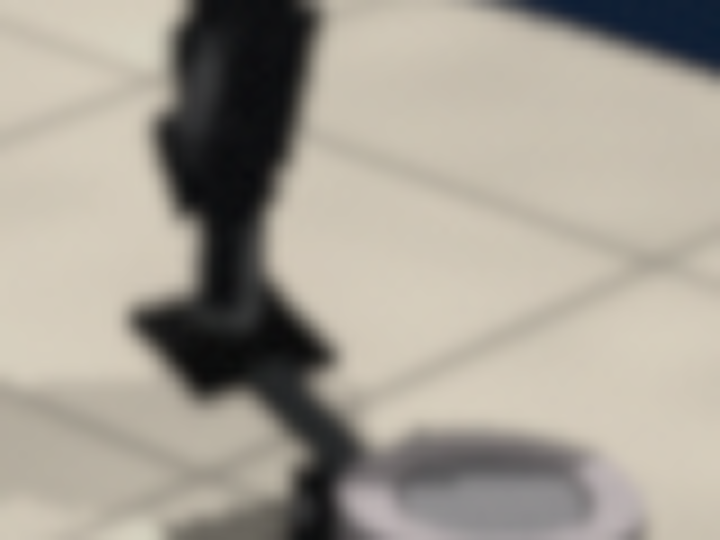

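Emit:
{"name": "step_arm", "arguments": {
  "motion": [
    [0, 0, 4, 0, 0, 0]
  ]
}}

```text
clock: 4.42
position: [0.4026, 0.2769, 0.0402]
ee_rot: [0.976, 0.219, 0.0, 0.0]
ft_force: [-3.7, -0.9, 12.6]
grip_width: 0.001
```

```bash
python3 -c "
from h import *
go()
W=manip.camera_info('wrist');o=manip.get_obs();R=Ro.from_quat(o['ee_rot']).as_matrix()
for d in (0,5,10,20,30): print(d,w2px(W,o['position']-R[:,2]*d/1000).round(1))
im=manip.camera('scene');a=cv2.imread('pics/scene0.png');
cv2.imwrite('pics/s5.png',cv2.resize(np.hstack([a[100:160,270:350],im[100:160,270:350]]),None,fx=5,fy=5,interpolation=cv2.INTER_CUBIC))
im=manip.camera('wrist');cv2.imwrite('pics/w5.png',cv2.resize(im[150:300,170:330],None,fx=4,fy=4,interpolation=cv2.INTER_CUBIC))
"
```

```text
t 4.425 p [0.4026 0.2769 0.0402] F [-3.7 -0.9 12.6] grip 0.1 yaw 25.25 zt [ 4.e-04 -3.e-04 -1.e+00]
0 [255.  215.3]
5 [255.1 217.9]
10 [255.1 220.8]
20 [255.1 226.9]
30 [255.2 233.7]
```

View pics/s5.png

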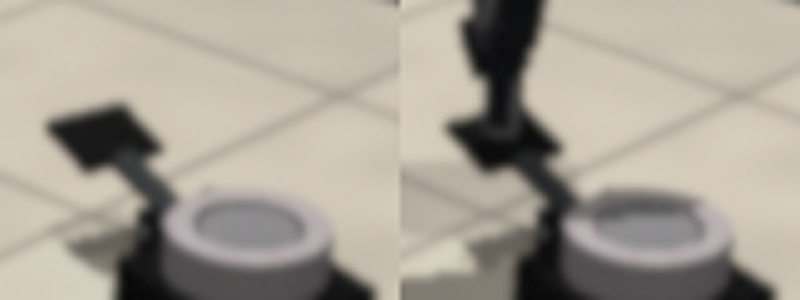

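View pics/w5.png

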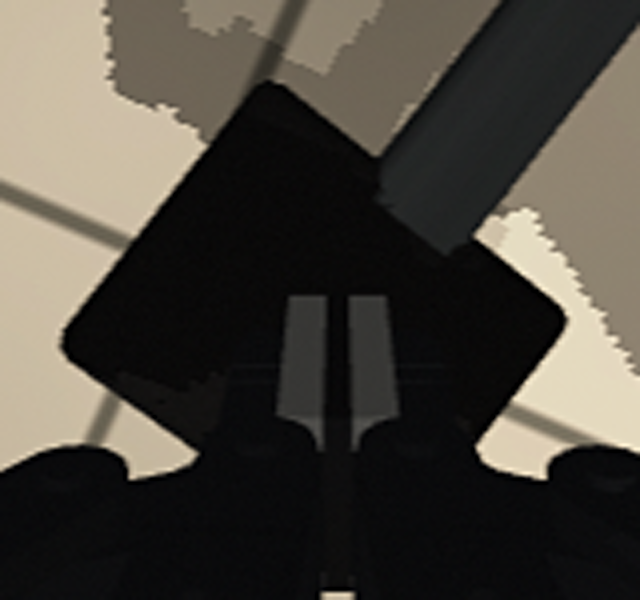

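The tips have now made contact at 12.6 N, which is the expected pressing force, but the reported z is lower than it should be. I continue by force and vision.

Emit:
{"name": "step_arm", "arguments": {
  "motion": [
    [0, 0, 4, 0, 0, 0],
    [0, 0, 4, 0, 0, 0]
  ]
}}

```text
clock: 4.78
position: [0.4019, 0.2777, 0.0331]
ee_rot: [0.976, 0.219, -0.0, 0.0]
ft_force: [-5.7, -2.3, 12.6]
grip_width: -0.002
```

```bash
python3 -c "
from h import *
go()
im=manip.camera('scene');a=cv2.imread('pics/scene0.png');
cv2.imwrite('pics/s6.png',cv2.resize(np.hstack([a[100:160,270:350],im[100:160,270:350]]),None,fx=5,fy=5,interpolation=cv2.INTER_CUBIC))
"
```

```text
t 4.775 p [0.4019 0.2777 0.0331] F [-5.7 -2.3 12.6] grip -0.2 yaw 25.29 zt [-2.e-04 -6.e-04 -1.e+00]
```

View pics/s6.png

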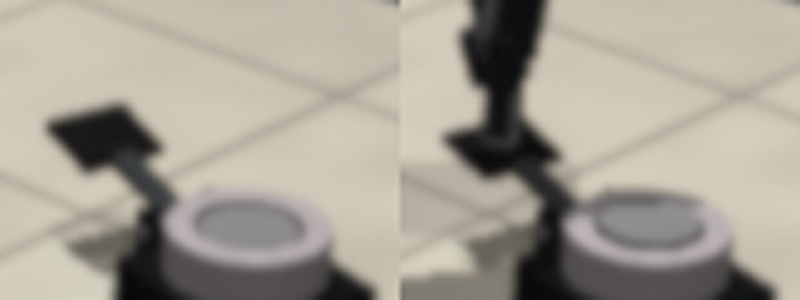

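Emit:
{"name": "step_arm", "arguments": {
  "motion": [
    [0, 0, 4, 0, 0, 0],
    [0, 0, 4, 0, 0, 0],
    [0, 0, 4, 0, 0, 0]
  ]
}}

```text
clock: 5.2
position: [0.4004, 0.2782, 0.0218]
ee_rot: [0.976, 0.219, -0.001, 0.001]
ft_force: [-5.5, -3.0, 11.8]
grip_width: 0.0
```

```bash
python3 -c "
from h import *
go()
W=manip.camera_info('wrist');o=manip.get_obs();R=Ro.from_quat(o['ee_rot']).as_matrix()
for d in (0,10,20,30): print(d,w2px(W,o['position']-R[:,2]*d/1000+R[:,0]*.011).round(1))
im=manip.camera('scene');a=cv2.imread('pics/scene0.png');
cv2.imwrite('pics/s7.png',cv2.resize(np.hstack([a[100:160,270:350],im[100:160,270:350]]),None,fx=5,fy=5,interpolation=cv2.INTER_CUBIC))
im=manip.camera('wrist');cv2.imwrite('pics/w7.png',im)
"
```

```text
t 5.2 p [0.4004 0.2782 0.0218] F [-5.5 -3.  11.8] grip 0.0 yaw 25.34 zt [-0.002  -0.0021 -1.    ]
0 [255.  200.4]
10 [255.1 205.2]
20 [255.1 210.5]
30 [255.2 216.5]
```

View pics/s7.png

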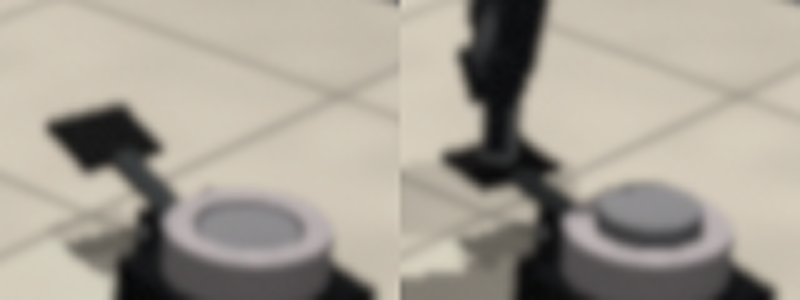

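View pics/w7.png

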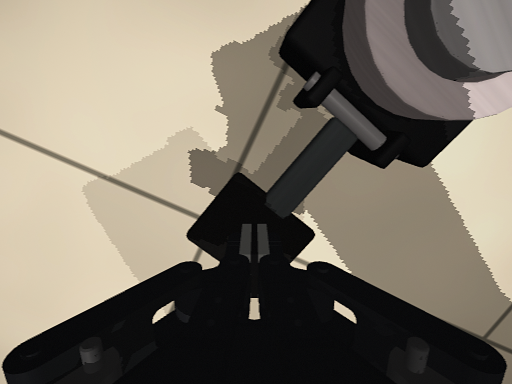

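The weight is clearly rising. In the wrist view the tips show about 30 mm short of the reported TCP, which agrees with contact coming about 30 mm lower than expected. The lever stop will give me the exact z offset, since the pad top there is at 45.5 mm.

Emit:
{"name": "step_arm", "arguments": {
  "motion": [
    [0, 0, 4, 0, 0, 0],
    [0, 0, 3, 0, 0, 0]
  ]
}}

```text
clock: 5.55
position: [0.4001, 0.2782, 0.0153]
ee_rot: [0.976, 0.219, -0.001, 0.001]
ft_force: [-3.8, -1.6, 12.1]
grip_width: -0.004
```

Emit:
{"name": "step_arm", "arguments": {
  "motion": [
    [0, 0, 2, 0, 0, 0]
  ]
}}

```text
clock: 5.68
position: [0.4001, 0.2782, 0.0138]
ee_rot: [0.976, 0.219, -0.001, 0.002]
ft_force: [-3.6, -3.3, 11.0]
grip_width: -0.006
```

Emit:
{"name": "step_arm", "arguments": {
  "motion": [
    [0, 0, 2, 0, 0, 0]
  ]
}}

```text
clock: 5.8
position: [0.4002, 0.2781, 0.0123]
ee_rot: [0.976, 0.219, -0.001, 0.002]
ft_force: [-3.6, -3.2, 12.7]
grip_width: 0.001
```

Emit:
{"name": "step_arm", "arguments": {
  "motion": [
    [0, 0, 2, 0, 0, 0]
  ]
}}

```text
clock: 5.92
position: [0.4002, 0.2781, 0.0108]
ee_rot: [0.976, 0.219, -0.001, 0.002]
ft_force: [-3.7, -3.4, 11.9]
grip_width: -0.001
```

Emit:
{"name": "step_arm", "arguments": {
  "motion": [
    [0, 0, 2, 0, 0, 0],
    [0, 0, 2, 0, 0, 0]
  ]
}}

```text
clock: 6.18
position: [0.4004, 0.2782, 0.0096]
ee_rot: [0.976, 0.219, -0.001, 0.004]
ft_force: [-14.3, -11.1, 41.8]
grip_width: -0.004
```

```bash
python3 -c "
from h import *
go()
im=manip.camera('scene');a=cv2.imread('pics/scene0.png');
cv2.imwrite('pics/s8.png',cv2.resize(np.hstack([a[100:160,270:350],im[100:160,270:350]]),None,fx=5,fy=5,interpolation=cv2.INTER_CUBIC))
"
```

```text
t 6.175 p [0.4004 0.2782 0.0096] F [-14.3 -11.1  41.8] grip -0.3 yaw 25.32 zt [-6.0e-04 -7.5e-03 -1.0e+00]
```

View pics/s8.png

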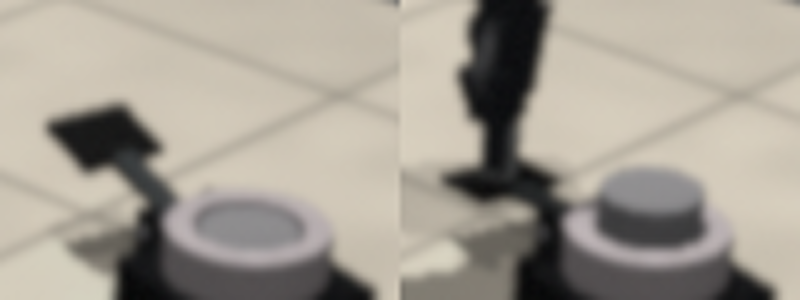

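The lever is at its stop: the force jumped to 42 N and the weight stands well proud of the ring. The real tip height is about the reported z plus 35 mm. I lift off now and measure the weight.

Emit:
{"name": "step_arm", "arguments": {
  "motion": [
    [0, 0, -10, 0, 0, 0],
    [0, 0, -25, 0, 0, 0],
    [0, 0, -40, 0, 0, 0],
    [0, 0, -40, 0, 0, 0],
    [0, 0, 0, 0, 0, 0]
  ],
  "jaw": 85
}}

```text
clock: 6.85
position: [0.4005, 0.279, 0.1283]
ee_rot: [0.976, 0.219, -0.001, 0.004]
ft_force: [-0.0, -0.5, -0.1]
grip_width: 0.998
```

```bash
python3 -c "
from h import *
go();print(manip.get_obs()['joint_pos'].round(2))
im=manip.camera('top');cv2.imwrite('pics/t9.png',cv2.resize(im[175:245,85:175],None,fx=8,fy=8,interpolation=cv2.INTER_CUBIC))
im=manip.camera('wrist');cv2.imwrite('pics/w9.png',im)
im=manip.camera('scene');cv2.imwrite('pics/s9.png',cv2.resize(im[100:170,260:350],None,fx=8,fy=8,interpolation=cv2.INTER_CUBIC))
"
```

```text
t 6.85 p [0.4005 0.279  0.1283] F [-0.  -0.5 -0.1] grip 85.3 yaw 25.32 zt [-3.0e-04 -7.8e-03 -1.0e+00]
[ 0.12  0.18 -0.89  1.86  0.15  1.18 -1.95]
```

View pics/t9.png

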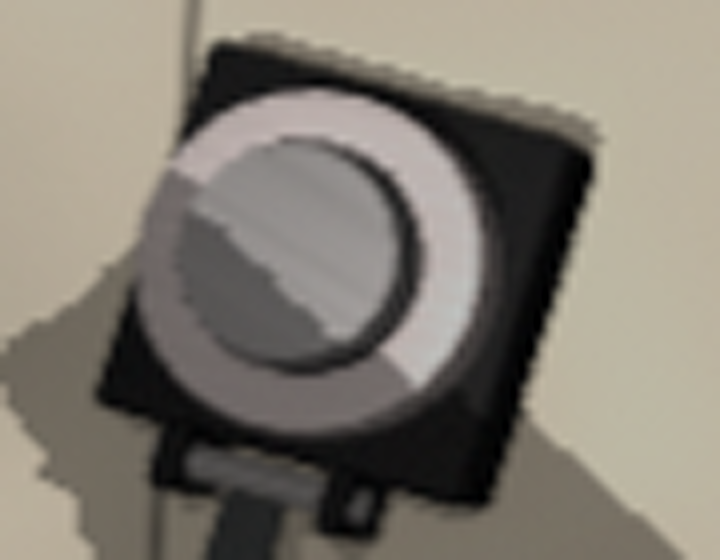

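View pics/w9.png

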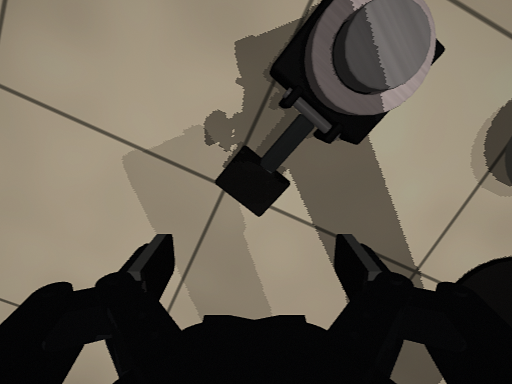

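View pics/s9.png

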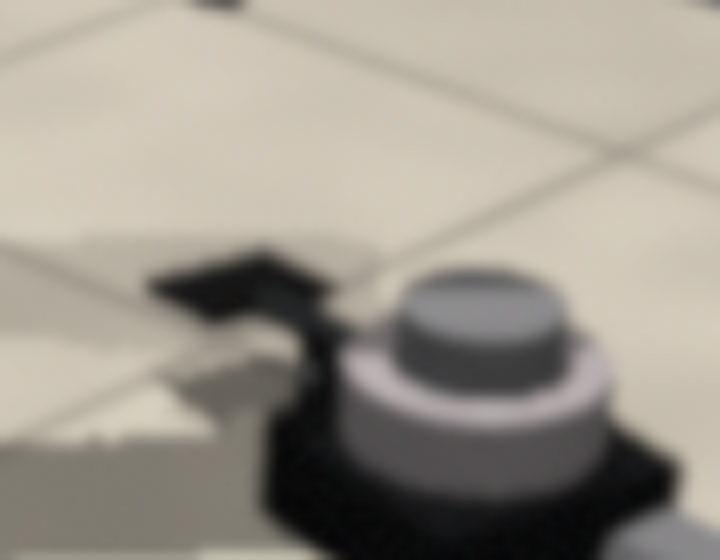

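The weight stands up out of the ring and the lever stays down. In the top image the weight's top is at about (120.7,205.8), and in the scene image at about (319.9,137.7).

```bash
python3 -c "
from h import *
T=manip.camera_info('top');S=manip.camera_info('scene');W=manip.camera_info('wrist')
print(px2w(T,120.7,205.8,.098),px2w(T,123.6,207.3,.075),px2w(S,319.9,137.7,.098))
def P(i): return np.array(i['camera_matrix'])@np.c_[np.array(i['R']),np.array(i['t']).ravel()]
X=cv2.triangulatePoints(P(T),P(S),np.array([[120.7],[205.8]]),np.array([[319.9],[137.7]]));print((X[:3]/X[3]).ravel())
print('wrist top',px2w(W,386,44,.098), 'if cam 35mm higher', end=' ')
W2=dict(W);R=np.array(W['R']);c=-R.T@W['t']+[0,0,.035];W2['t']=-R@c;print(px2w(W2,386,44,.098))
go((.540,.242,.12))"
```

```text
[0.54172497 0.24265664 0.098     ] [0.54061371 0.24193954 0.075     ] [0.54673006 0.24226647 0.098     ]
[0.54322106 0.24440215 0.09572051]
wrist top [0.53996115 0.24562133 0.098     ] if cam 35mm higher [0.55311121 0.23466044 0.098     ]
t 7.0 p [0.3988 0.2775 0.125 ] F [-0.3  0.1 -0.5] grip 85.1 yaw 25.32 zt [-0.0054 -0.0102 -0.9999]
(0.54, 0.242, 0.12) [112.5  92.5   4.6]
```

Emit:
{"name": "step_arm", "arguments": {
  "motion": [
    [28.6, 23, 0, 0, 0, 0],
    [28.6, 23, 0, 0, 0, 0],
    [28.6, 23, 0, 0, 0, 0],
    [28.6, 23, 0, 0, 0, 0],
    [0, 0, 0, 0, 0, 0]
  ]
}}

```text
clock: 7.62
position: [0.5426, 0.2405, 0.1163]
ee_rot: [0.975, 0.22, -0.009, 0.006]
ft_force: [-1.3, 0.5, 0.1]
grip_width: 0.993
```

```bash
python3 -c "
from h import *
go((.5415,.2435,.1),(.5415,.2435,.06));print(manip.get_obs()['joint_pos'].round(2))
im=manip.camera('wrist');cv2.imwrite('pics/w10.png',im)
im=manip.camera('scene');cv2.imwrite('pics/s10.png',cv2.resize(im[80:170,260:370],None,fx=6,fy=6,interpolation=cv2.INTER_CUBIC))
im=manip.camera('top');cv2.imwrite('pics/t10.png',cv2.resize(im[150:270,60:200],None,fx=4,fy=4,interpolation=cv2.INTER_CUBIC))
o=manip.get_obs();R=Ro.from_quat(o['ee_rot'])
print('tilt fix rotvec tool deg', np.degrees(np.cross([0,0,1],R.inv().apply([0,0,-1]))).round(2))
"
```

```text
t 7.625 p [0.5426 0.2405 0.1163] F [-1.3  0.5  0.1] grip 84.8 yaw 25.42 zt [-0.0148 -0.0151 -0.9998]
(0.5415, 0.2435, 0.1) [ 0.7 -3.3 16.3]
(0.5415, 0.2435, 0.06) [ 0.8 -0.3 40. ]
[ 0.11  0.44 -0.77  1.6   0.32  1.26 -1.85]
tilt fix rotvec tool deg [ 0.4   1.09 -0.  ]
```

View pics/w10.png

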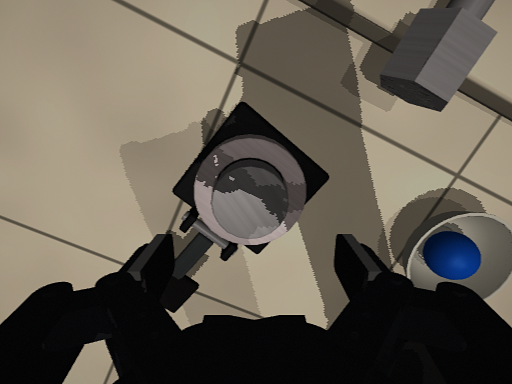

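View pics/s10.png

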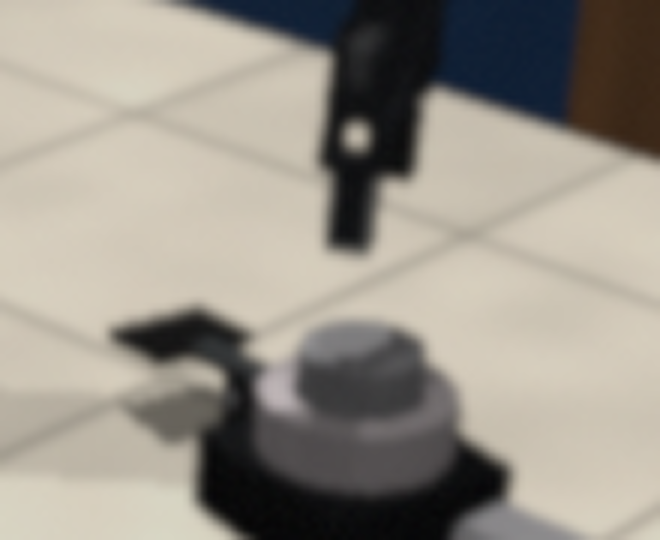

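View pics/t10.png

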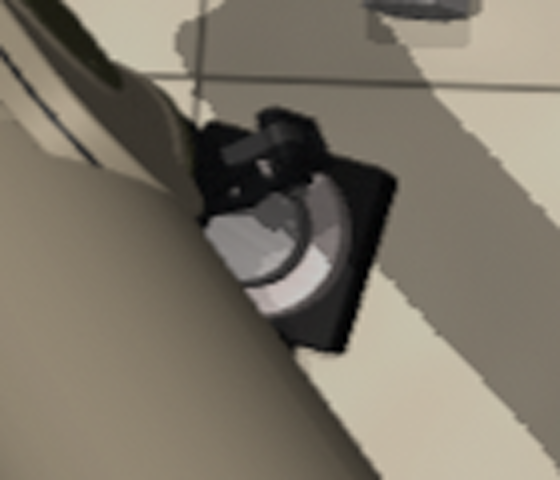

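```bash
python3 -c "
from h import *
W=manip.camera_info('wrist');S=manip.camera_info('scene')
im=cv2.imread('pics/w10.png');cv2.imwrite('pics/w10c.png',cv2.resize(im[120:260,170:340],None,fx=4.5,fy=4.5,interpolation=cv2.INTER_CUBIC))
go((.5425,.244,.1))
o=manip.get_obs();R=Ro.from_quat(o['ee_rot']).as_matrix()
for d in (0,13,35,48): print(d,[w2px(S,o['position']-R[:,2]*d/1000+R[:,1]*y).round(1) for y in (-.043,0,.043)])
print(px2w(W,250,198,.098))
"
```

```text
t 7.775 p [0.5399 0.2429 0.1176] F [-0.  -0.7 -0.4] grip 84.7 yaw 25.67 zt [-0.0142 -0.0146 -0.9998]
(0.5425, 0.244, 0.1) [ 3.2 -0.  17.6]
0 [array([321.9, 124.6]), array([318.7, 130.5]), array([315.2, 136.8])]
13 [array([322.4, 120.4]), array([319.1, 126.3]), array([315.7, 132.5])]
35 [array([323.2, 113.2]), array([319.9, 119. ]), array([316.5, 125. ])]
48 [array([323.7, 108.9]), array([320.4, 114.6]), array([316.9, 120.6])]
[0.54382225 0.24880703 0.098     ]
```

View pics/w10c.png

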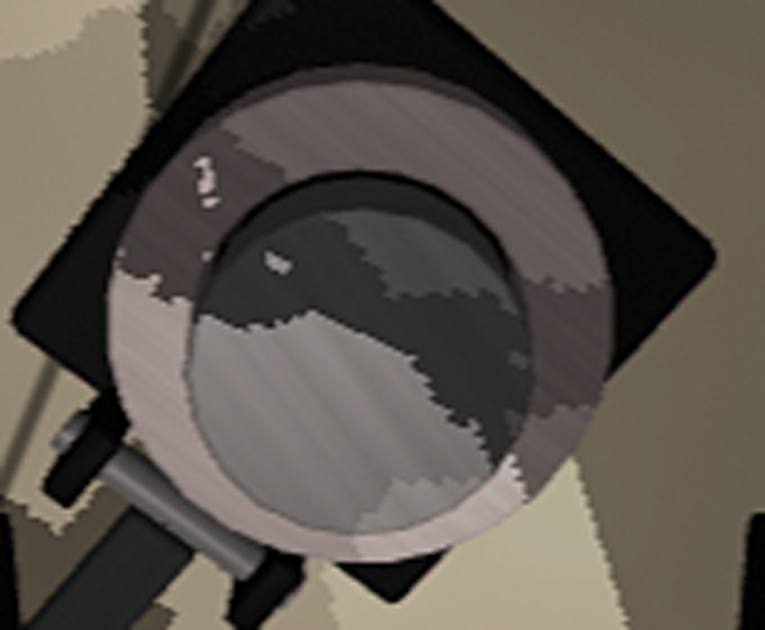

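```bash
python3 -c "
from h import *
for k in range(2):
  W=manip.camera_info('wrist');print(px2w(W,249.9,202.8,.098),px2w(W,250,189.5,.075)); go((.5425,.244,.1)); manip.camera('top')
"
```

```text
[0.54026772 0.24720215 0.098     ] [0.54350805 0.24885282 0.075     ]
t 7.775 p [0.5399 0.2429 0.1176] F [-0.  -0.7 -0.4] grip 84.7 yaw 25.67 zt [-0.0142 -0.0146 -0.9998]
(0.5425, 0.244, 0.1) [ 3.2 -0.  17.6]
[0.54015781 0.24731401 0.098     ] [0.54344138 0.24897792 0.075     ]
t 7.825 p [0.5399 0.243  0.1181] F [ 0.5  0.3 -0.7] grip 85.2 yaw 25.69 zt [-0.0133 -0.0146 -0.9998]
(0.5425, 0.244, 0.1) [ 3.1  0.1 18.1]
```

Emit:
{"name": "step_arm", "arguments": {
  "motion": [
    [3, -1, 10, 0.4, 1.0, 0],
    [0, 0, 15, 0, 0, 0],
    [0, 0, 15, 0, 0, 0],
    [0, 0, 12, 0, 0, 0],
    [0, 0, 0, 0, 0, 0]
  ]
}}

```text
clock: 8.5
position: [0.5403, 0.2459, 0.0637]
ee_rot: [0.975, 0.224, -0.0, 0.001]
ft_force: [-0.3, 0.8, 0.4]
grip_width: 0.991
```

```bash
python3 -c "
from h import *
go((.5425,.2445,.041))
im=manip.camera('wrist');cv2.imwrite('pics/w11.png',im)
im=manip.camera('scene');cv2.imwrite('pics/s11.png',cv2.resize(im[80:170,260:370],None,fx=6,fy=6,interpolation=cv2.INTER_CUBIC))
W=manip.camera_info('wrist');print(w2px(W,(.5425,.2445,.098)))
o=manip.get_obs();R=Ro.from_quat(o['ee_rot'])
print('tilt fix rotvec tool deg', np.degrees(np.cross([0,0,1],R.inv().apply([0,0,-1]))).round(2))
"
```

```text
t 8.5 p [0.5403 0.2459 0.0637] F [-0.3  0.8  0.4] grip 84.6 yaw 25.86 zt [ 3.0e-04 -1.9e-03 -1.0e+00]
(0.5425, 0.2445, 0.041) [ 1.3  2.2 22.7]
[259.30338701 235.061724  ]
tilt fix rotvec tool deg [ 0.11 -0.07  0.  ]
```

View pics/w11.png

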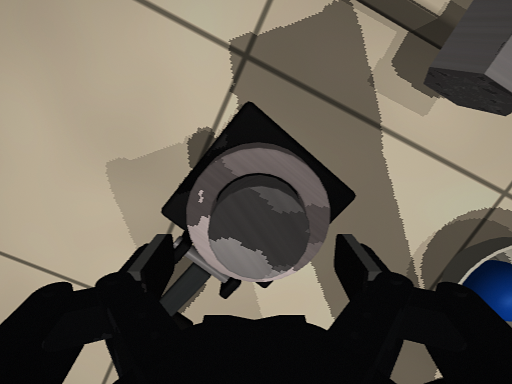

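View pics/s11.png

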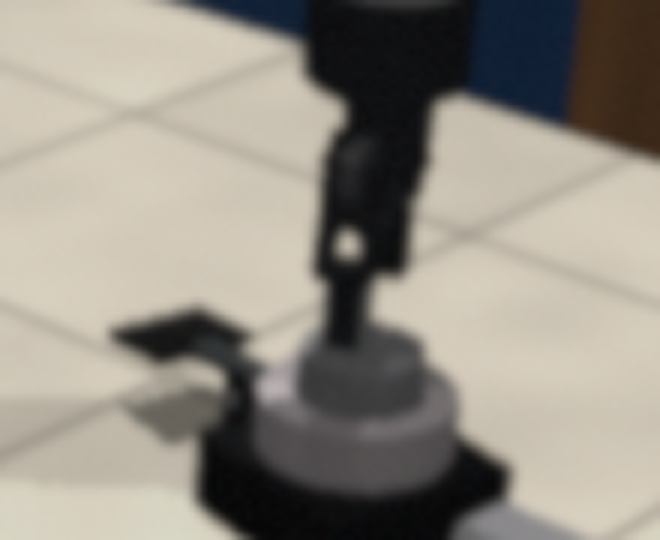

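Emit:
{"name": "step_arm", "arguments": {
  "motion": [
    [2, 2, 8, 0, 0, 0],
    [0, 0, 8, 0, 0, 0],
    [0, 0, 7, 0, 0, 0],
    [0, 0, 0, 0, 0, 0]
  ]
}}

```text
clock: 9.1
position: [0.5445, 0.2454, 0.041]
ee_rot: [0.975, 0.224, 0.001, 0.001]
ft_force: [0.2, -0.3, -0.2]
grip_width: 0.992
```

```bash
python3 -c "
from h import *
go((.5425,.2445,.041))
im=manip.camera('wrist');cv2.imwrite('pics/w12.png',im)
im=manip.camera('scene');cv2.imwrite('pics/s12.png',cv2.resize(im[80:170,260:370],None,fx=6,fy=6,interpolation=cv2.INTER_CUBIC))
go()"
```

```text
t 9.1 p [0.5445 0.2454 0.041 ] F [ 0.2 -0.3 -0.2] grip 84.7 yaw 25.84 zt [ 3.e-03 -8.e-04 -1.e+00]
(0.5425, 0.2445, 0.041) [-2.2 -0.  -0. ]
t 9.2 p [0.5449 0.2458 0.0417] F [-0.  -0.4 -0.3] grip 84.7 yaw 25.84 zt [ 3.9e-03 -3.0e-04 -1.0e+00]
```

View pics/w12.png

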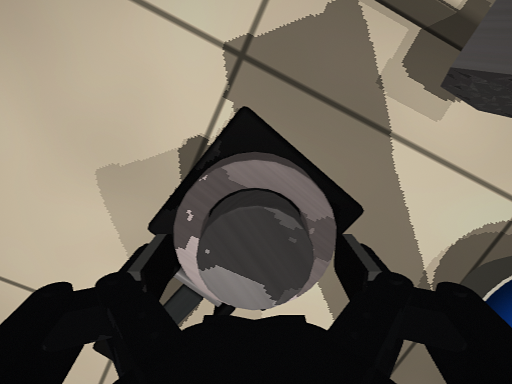

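View pics/s12.png

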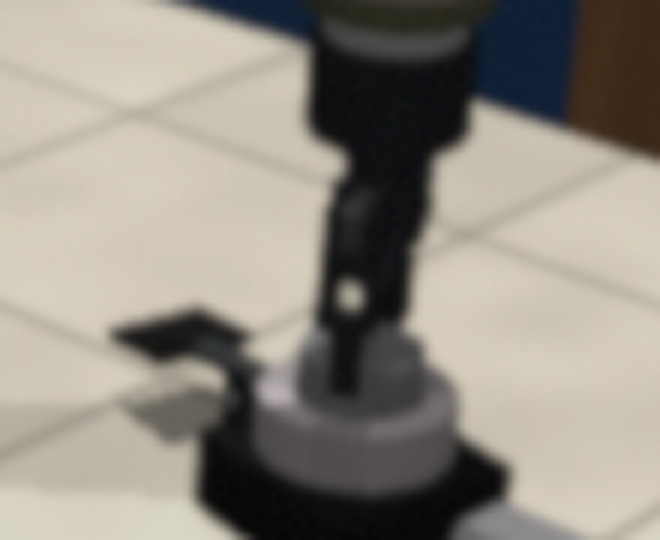

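Emit:
{"name": "step_arm", "arguments": {
  "motion": [
    [0, 0, 0, 0, 0, 0],
    [0, 0, 0, 0, 0, 0],
    [0, 0, 0, 0, 0, 0],
    [0, 0, 0, 0, 0, 0]
  ],
  "jaw": 40,
  "force": 80
}}

```text
clock: 9.7
position: [0.5451, 0.2458, 0.0423]
ee_rot: [0.975, 0.224, 0.002, 0.001]
ft_force: [0.4, 0.2, -1.6]
grip_width: 0.666
```

```bash
python3 -c "
from h import *
go()
im=manip.camera('wrist');cv2.imwrite('pics/w13.png',im)
im=manip.camera('scene');cv2.imwrite('pics/s13.png',cv2.resize(im[80:170,260:370],None,fx=6,fy=6,interpolation=cv2.INTER_CUBIC))
go()"
```

```text
t 9.7 p [0.5451 0.2458 0.0423] F [ 0.4  0.2 -1.6] grip 56.9 yaw 25.84 zt [ 4.8e-03 -3.0e-04 -1.0e+00]
t 9.8 p [0.5451 0.2457 0.0424] F [-0.1  0.5  0. ] grip 57.2 yaw 25.84 zt [ 4.7e-03 -3.0e-04 -1.0e+00]
```

View pics/w13.png

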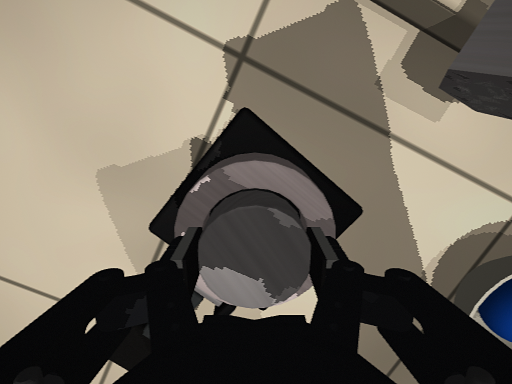

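View pics/s13.png

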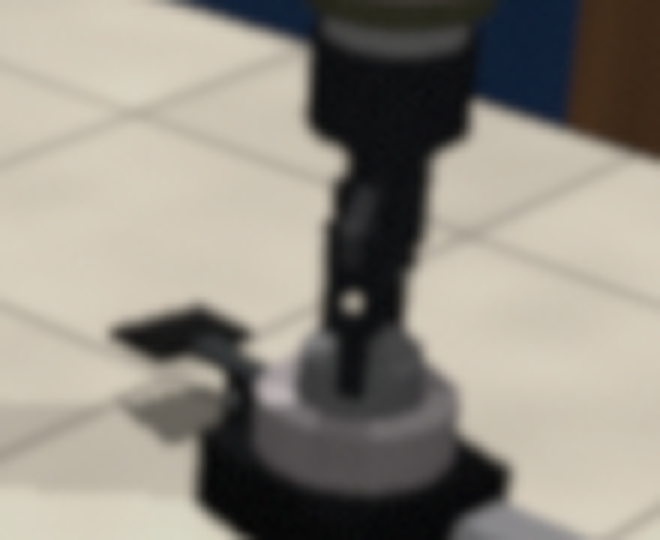

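The opening stopped at about 57 mm, so the weight is gripped. Lifting.

Emit:
{"name": "step_arm", "arguments": {
  "motion": [
    [0, 0, -5, 0, 0, 0],
    [0, 0, -10, 0, 0, 0],
    [0, 0, -20, 0, 0, 0],
    [0, 0, -25, 0, 0, 0],
    [0, 0, -25, 0, 0, 0],
    [0, 0, -15, 0, 0, 0],
    [0, 0, 0, 0, 0, 0]
  ]
}}

```text
clock: 10.68
position: [0.5441, 0.2461, 0.1499]
ee_rot: [0.975, 0.224, 0.003, 0.001]
ft_force: [-0.0, 0.5, -4.0]
grip_width: 0.668
```

```bash
python3 -c "
from h import *
go((.545,.246,.14),(.56,-.1,.14),(.58,-.279,.14));print(manip.get_obs()['joint_pos'].round(2))
im=manip.camera('wrist');cv2.imwrite('pics/w14.png',im)
im=manip.camera('scene');cv2.imwrite('pics/s14.png',cv2.resize(im[40:170,230:370],None,fx=4.5,fy=4.5,interpolation=cv2.INTER_CUBIC))
o=manip.get_obs();R=Ro.from_quat(o['ee_rot'])
print('tilt fix rotvec tool deg', np.degrees(np.cross([0,0,1],R.inv().apply([0,0,-1]))).round(2))
"
```

```text
t 10.675 p [0.5441 0.2461 0.1499] F [-0.   0.5 -4. ] grip 57.1 yaw 25.88 zt [ 0.0052 -0.     -1.    ]
(0.545, 0.246, 0.14) [0.7 0.4 9.9]
(0.56, -0.1, 0.14) [-1.376e+02  3.178e+02  1.000e-01]
(0.58, -0.279, 0.14) [-6.010e+01  1.698e+02  1.000e-01]
[ 0.12  0.4  -0.79  1.57  0.3   1.29 -1.83]
tilt fix rotvec tool deg [ 0.12 -0.12  0.  ]
```

View pics/w14.png

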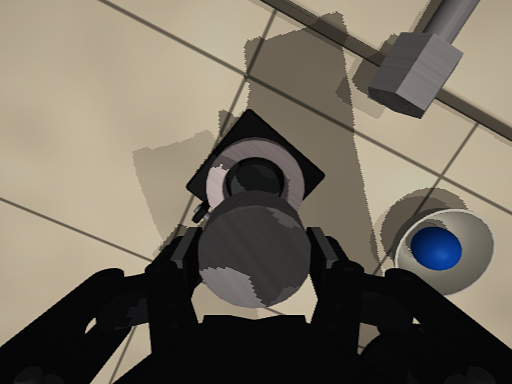

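View pics/s14.png

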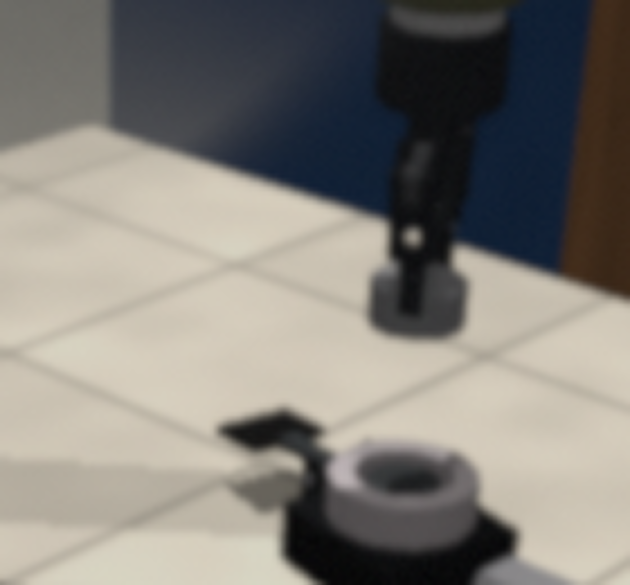

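The weight is held level and clear. In the grip its bottom is about 28 mm above the reported TCP z, so touchdown on the mat should come near TCP z = -0.02. Carrying over.

Emit:
{"name": "step_arm", "arguments": {
  "motion": [
    [-6, 15, 0, 0, 0, 0],
    [-12, 30, 0, 0, 0, 0],
    [-14, 35, 0, 0, 0, 0],
    [-14, 35, 0, 0, 0, 0],
    [-14, 35, 0, 0, 0, 0],
    [-14, 35, 0, 0, 0, 0],
    [-14, 35, 0, 0, 0, 0],
    [-14, 35, 0, 0, 0, 0],
    [-14, 35, 0, 0, 0, 0],
    [-14, 35, 0, 0, 0, 0],
    [-14, 35, 0, 0, 0, 0],
    [-14, 35, 0, 0, 0, 0],
    [-14, 35, 0, 0, 0, 0],
    [-8, 20, 0, 0, 0, 0],
    [0, 0, 0, 0, 0, 0]
  ]
}}

```text
clock: 12.65
position: [0.5639, -0.2716, 0.1348]
ee_rot: [0.976, 0.218, -0.01, -0.001]
ft_force: [-0.5, -0.1, -4.5]
grip_width: 0.667
```

```bash
python3 -c "
from h import *
go((.582,-.278,.13));print(manip.get_obs()['joint_pos'].round(2))
o=manip.get_obs();R=Ro.from_quat(o['ee_rot'])
print('tilt fix rotvec tool deg', np.degrees(np.cross([0,0,1],R.inv().apply([0,0,-1]))).round(2))
"
```

```text
t 12.65 p [ 0.5639 -0.2716  0.1348] F [-0.5 -0.1 -4.5] grip 57.0 yaw 25.24 zt [-0.0203 -0.0025 -0.9998]
(0.582, -0.278, 0.13) [13.7 13.5  4.5]
[ 0.8   0.45 -0.57  1.49  0.25  1.29 -0.93]
tilt fix rotvec tool deg [-0.37  1.11  0.  ]
```

Emit:
{"name": "step_arm", "arguments": {
  "motion": [
    [7, 7, 10, -0.3, 0.6, 0],
    [7, 7, 20, 0, 0.5, 0],
    [0, 0, 25, 0, 0, 0],
    [0, 0, 20, 0, 0, 0],
    [0, 0, 10, 0, 0, 0],
    [0, 0, 0, 0, 0, 0]
  ]
}}

```text
clock: 13.4
position: [0.5844, -0.2725, 0.0418]
ee_rot: [0.975, 0.222, 0.0, -0.003]
ft_force: [0.3, 0.4, -4.5]
grip_width: 0.668
```

```bash
python3 -c "
from h import *
go((.582,-.278,.0))
o=manip.get_obs();R=Ro.from_quat(o['ee_rot'])
print('tilt fix rotvec tool deg', np.degrees(np.cross([0,0,1],R.inv().apply([0,0,-1]))).round(2))
im=manip.camera('wrist');cv2.imwrite('pics/w15.png',im)
im=manip.camera('scene');cv2.imwrite('pics/s15.png',cv2.resize(im[150:300,100:280],None,fx=4,fy=4,interpolation=cv2.INTER_CUBIC))
"
```

```text
t 13.4 p [ 0.5844 -0.2725  0.0418] F [ 0.3  0.4 -4.5] grip 57.0 yaw 25.65 zt [-8.0e-04  5.5e-03 -1.0e+00]
(0.582, -0.278, 0.0) [-4.6  4.1 41.8]
tilt fix rotvec tool deg [-0.3 -0.1  0. ]
```

View pics/w15.png

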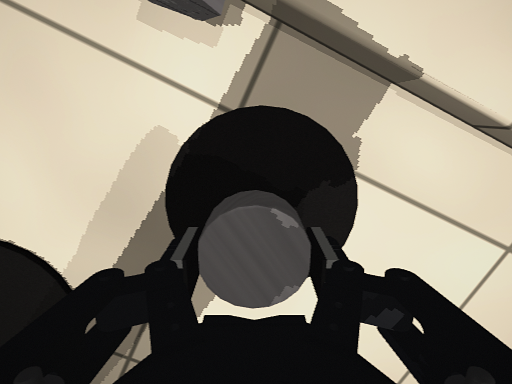

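View pics/s15.png

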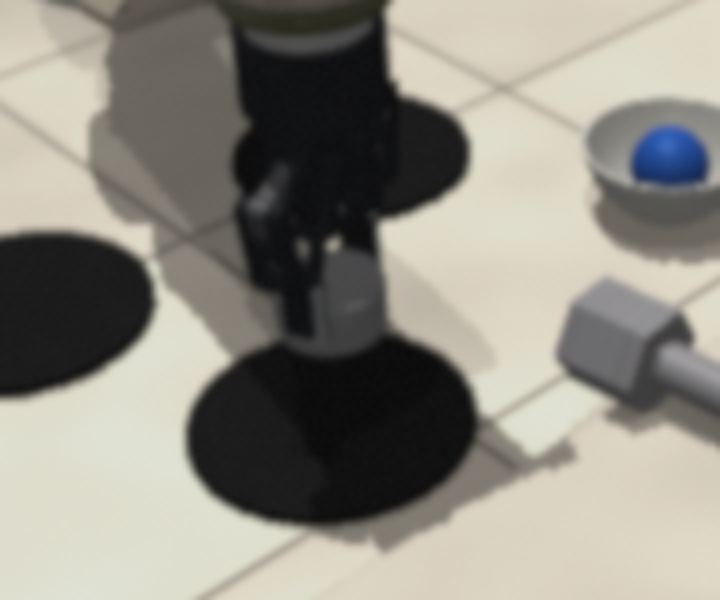

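The weight is over the mat's centre to within a few mm in both views. Lowering.

Emit:
{"name": "step_arm", "arguments": {
  "motion": [
    [-3, 4, 15, -0.2, -0.1, 0],
    [0, 0, 15, 0, 0, 0],
    [0, 0, 12, 0, 0, 0],
    [0, 0, 6, 0, 0, 0],
    [0, 0, 0, 0, 0, 0]
  ]
}}

```text
clock: 14.12
position: [0.5846, -0.2789, -0.0073]
ee_rot: [0.975, 0.222, 0.001, 0.001]
ft_force: [0.4, 0.1, -4.6]
grip_width: 0.671
```

```bash
python3 -c "
from h import *
go((.582,-.278,-.02))
o=manip.get_obs();R=Ro.from_quat(o['ee_rot'])
print('tilt fix rotvec tool deg', np.degrees(np.cross([0,0,1],R.inv().apply([0,0,-1]))).round(2))
im=manip.camera('scene');cv2.imwrite('pics/s16.png',cv2.resize(im[150:300,100:280],None,fx=4,fy=4,interpolation=cv2.INTER_CUBIC))
"
```

```text
t 14.125 p [ 0.5846 -0.2789 -0.0073] F [ 0.4  0.1 -4.6] grip 57.3 yaw 25.59 zt [ 2.3e-03 -5.0e-04 -1.0e+00]
(0.582, -0.278, -0.02) [-2.  -1.9 12.7]
tilt fix rotvec tool deg [ 0.09 -0.11  0.  ]
```

View pics/s16.png

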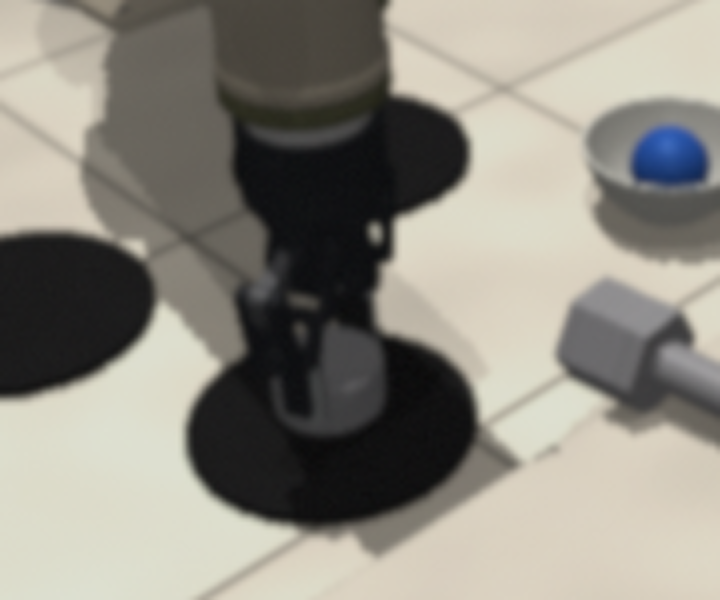

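Bottom estimated about 12 mm above the mat. I creep down while watching the force, which is -4.6 N while the weight hangs.

Emit:
{"name": "step_arm", "arguments": {
  "motion": [
    [0, 0, 4, 0, 0, 0],
    [0, 0, 3, 0, 0, 0]
  ]
}}

```text
clock: 14.42
position: [0.5855, -0.2792, -0.0132]
ee_rot: [0.975, 0.221, 0.002, 0.001]
ft_force: [0.4, 0.2, -4.4]
grip_width: 0.669
```

Emit:
{"name": "step_arm", "arguments": {
  "motion": [
    [0, 0, 2, 0, 0, 0]
  ]
}}

```text
clock: 14.55
position: [0.5856, -0.2792, -0.0153]
ee_rot: [0.975, 0.222, 0.002, 0.001]
ft_force: [-0.2, 0.5, -3.8]
grip_width: 0.669
```

Emit:
{"name": "step_arm", "arguments": {
  "motion": [
    [0, 0, 1.5, 0, 0, 0]
  ]
}}

```text
clock: 14.68
position: [0.5856, -0.2792, -0.0169]
ee_rot: [0.975, 0.221, 0.002, 0.001]
ft_force: [-0.1, 0.2, -4.4]
grip_width: 0.664
```

Emit:
{"name": "step_arm", "arguments": {
  "motion": [
    [0, 0, 1.5, 0, 0, 0]
  ]
}}

```text
clock: 14.8
position: [0.5857, -0.2793, -0.0184]
ee_rot: [0.975, 0.222, 0.002, 0.001]
ft_force: [0.7, 0.4, -5.4]
grip_width: 0.666
```

Emit:
{"name": "step_arm", "arguments": {
  "motion": [
    [0, 0, 1.5, 0, 0, 0]
  ]
}}

```text
clock: 14.92
position: [0.5857, -0.2792, -0.019]
ee_rot: [0.975, 0.221, 0.002, 0.001]
ft_force: [-8.8, 3.2, 14.7]
grip_width: 0.669
```

Touchdown came at TCP z = -0.019, as predicted. Releasing.

Emit:
{"name": "step_arm", "arguments": {
  "motion": [
    [0, 0, 0, 0, 0, 0],
    [0, 0, 0, 0, 0, 0],
    [0, 0, 0, 0, 0, 0],
    [0, 0, 0, 0, 0, 0]
  ],
  "jaw": 80
}}

```text
clock: 15.42
position: [0.5873, -0.2798, -0.0174]
ee_rot: [0.975, 0.221, 0.003, 0.002]
ft_force: [0.8, 0.1, 0.1]
grip_width: 0.939
```

```bash
python3 -c "
from h import *
go()
im=manip.camera('wrist');cv2.imwrite('pics/w17.png',im)
"
```

```text
t 15.425 p [ 0.5873 -0.2798 -0.0174] F [0.8 0.1 0.1] grip 80.2 yaw 25.58 zt [ 0.0077 -0.0033 -1.    ]
```

View pics/w17.png

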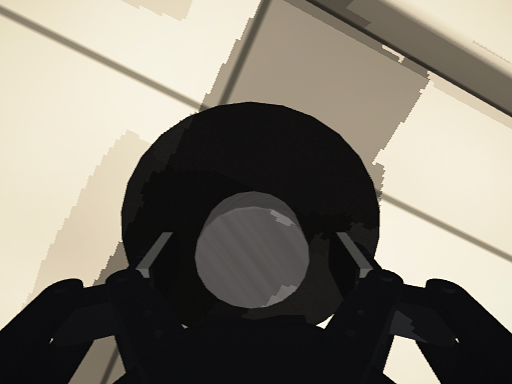

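The weight lies free with a gap on both sides. Lifting straight up and then backing away.

Emit:
{"name": "step_arm", "arguments": {
  "motion": [
    [0, 0, -10, 0, 0, 0],
    [0, 0, -20, 0, 0, 0],
    [0, 0, -30, 0, 0, 0],
    [0, 0, -40, 0, 0, 0],
    [0, 0, -40, 0, 0, 0],
    [-30, 20, -20, 0, 0, 0],
    [-40, 20, 0, 0, 0, 0],
    [-40, 20, 0, 0, 0, 0],
    [-40, 20, 0, 0, 0, 0],
    [0, 0, 0, 0, 0, 0],
    [0, 0, 0, 0, 0, 0]
  ]
}}

```text
clock: 16.85
position: [0.486, -0.4191, 0.1644]
ee_rot: [0.975, 0.224, 0.009, 0.007]
ft_force: [0.3, 0.3, 0.4]
grip_width: 0.936
```

```bash
python3 -c "
from h import *
go()
im=manip.camera('top');cv2.imwrite('pics/t18.png',im)
im=manip.camera('scene');cv2.imwrite('pics/s18.png',im);cv2.imwrite('pics/s18c.png',cv2.resize(im[150:300,100:280],None,fx=4,fy=4,interpolation=cv2.INTER_CUBIC))
"
```

```text
t 16.85 p [ 0.486  -0.4191  0.1644] F [0.3 0.3 0.4] grip 79.9 yaw 25.84 zt [ 0.0199 -0.0106 -0.9997]
```

View pics/t18.png

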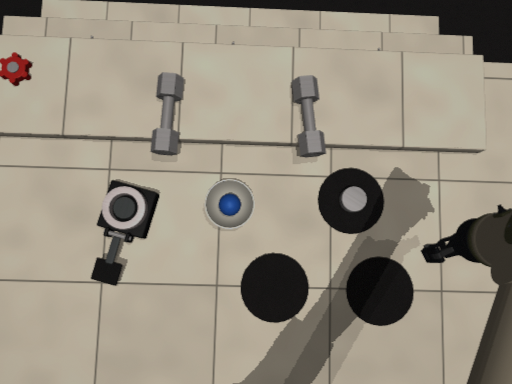

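View pics/s18c.png

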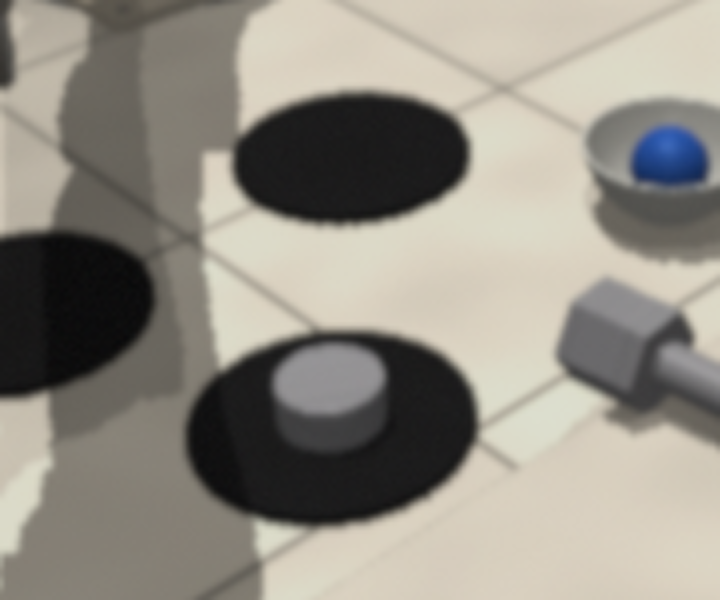

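The top view shows the weight at (354,199) on the mat centred at (350,200.5), so it is within about 8 mm. It lies flat, the arm is clear, and the bowl and dumbbells are at their starting pixels.

```bash
python3 -c "
from workcell import manip
print(manip.hand_in())"
```

```text
the job is handed in; nothing more can be done
None
```

The weight is lying flat on the right mat, the one farthest from the base, and the job was handed in at about 17 s of the 56 s.

- **Lever:** I pressed it to its stop, where the force jumped from about 12 N to 42 N. The pictures then showed the weight standing well up out of the ring.
- **Weight:** I gripped it from above at 80 N and carried it over. I lowered it until it touched the mat, with the last 1.5 mm step peaking at about 15 N upward, then released it and backed away.

**Last checks:**
- In the top view the weight is within about 8 mm of the mat's centre.
- It looks flat in the scene view.
- The wrist force is about 0 and the arm is clear of everything.
- The dumbbells and bowl are at the same pixels as at the start.

**What disagreed:**
- **Fingertips:** they turned out to be about 32 to 35 mm short of the reported TCP, judging by the contact heights and the pictures. I corrected for this using the lever stop, and touchdown then came where I predicted.
- **Pose and scene camera:** after some moves the measured pose drifted by a few mm and up to about 1 degree, and I corrected that. The scene camera also disagreed with the top camera by a few mm, which stayed within tolerance.

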